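# Put the clamping kit back in its tray

## Task

Put the machine clamping kit back in its red tray: the slotted strap clamp in the long rectangular nest, the step block in the shorter rectangular nest, the flanged nut in the round nest and the T-slot nut in the square nest, each right way up and flat on the floor of its nest. The plain hexagon nut without a flange and the flat plate with two round holes are not part of the kit: leave them where they lie.

Things in the scene. Friction and masses are not known exactly. Their poses are not given: they have to be found in the camera images.
- strap_clamp: Loose black steel strap clamp lying flat on the bench, 84 (x) x 36 (y) x 22 (z) mm, 0.36 kg, with one long slot (20 mm wide, 40 mm long) through its middle, fine bright serrations on top of its heel (-x end) and a thinner nose, 12 mm high, over the last 12 mm at +x. Origin: centre of the underside; x along its length, z up. Flat parallel sides to grip, 36 mm apart.
- step_block: Loose black steel step block standing on its base, 56 (x) x 36 (y) mm, seven stair steps of 8 mm rising along +x from 7 mm high to 40 mm high, 0.37 kg. Origin: centre of the underside; x along its length, z up; centre of mass about 8 mm from the origin towards +x. Flat parallel sides to grip, 36 mm apart.
- flange_nut: Loose black steel flanged nut standing on its flange: round flange 42 mm in diameter and 6 mm high, above it a hexagon 30 mm across flats up to 30 mm high, 20 mm bore, 0.15 kg. Origin: centre of the underside; z up; two of the flats face its +y and -y.
- t_nut: Loose black steel T-slot nut lying on its wide base: base 35 x 35 x 14 mm, on it a neck 35 (x) x 22 (y) mm up to 28 mm high with a dark round thread hole, 0.16 kg. Origin: centre of the underside; x along the neck, z up. Its +x and -x ends are flat over the full 28 mm height, 35 mm apart.
- plain_nut: Look-alike, not of the kit: loose plain black steel hexagon nut, 36 mm across flats (42 mm over the corners), 20 mm high, no flange, 24 mm bore. Origin: centre of the underside.
- drilled_plate: Look-alike, not of the kit: loose flat black steel plate 84 (x) x 36 (y) x 6 mm with two round 12 mm holes and no slot. Origin: centre of the underside.
- nest_long: Fixed grey insert, 112 (x) x 78 x 16 mm, one of four in a 2 x 2 block (order varies) in the red tray, whose rim is 24 mm above the bench. In its middle a nest 8 mm deep with a blue floor: a long rectangle 102 mm (along x) x 54 mm. Origin: centre of its underside, 3 mm above the bench, z up; the nest's floor is 8 mm and its rim 16 mm above the origin.
- nest_short: Fixed grey insert, 112 (x) x 78 x 16 mm, one of four in a 2 x 2 block (order varies) in the red tray, whose rim is 24 mm above the bench. In its middle a nest 8 mm deep with a blue floor: a shorter rectangle 74 mm (along x) x 54 mm. Origin: centre of its underside, 3 mm above the bench, z up; the nest's floor is 8 mm and its rim 16 mm above the origin.
- nest_round: Fixed grey insert, 112 (x) x 78 x 16 mm, one of four in a 2 x 2 block (order varies) in the red tray, whose rim is 24 mm above the bench. In its middle a nest 8 mm deep with a blue floor: a round of 60 mm diameter. Origin: centre of its underside, 3 mm above the bench, z up; the nest's floor is 8 mm and its rim 16 mm above the origin.
- nest_square: Fixed grey insert, 112 (x) x 78 x 16 mm, one of four in a 2 x 2 block (order varies) in the red tray, whose rim is 24 mm above the bench. In its middle a nest 8 mm deep with a blue floor: a square 52 x 52 mm. Origin: centre of its underside, 3 mm above the bench, z up; the nest's floor is 8 mm and its rim 16 mm above the origin.

How it is judged:
At the end, for the whole second after the job is handed in: Each kit part upright (within 0.12 rad) and at rest on the floor of its own nest (within 3.5 mm of it, origin within 16 mm of the insert's centre): strap long, step block short, flanged nut round, T-nut square; plain nut and drilled plate at rest within 30 mm of where they lay (horizontal distance between strap_clamp and nest_long below 0.016 m and z of strap_clamp in the frame of nest_long between 0.005 and 0.0115 m and angle between each of strap_clamp, step_block, flange_nut, t_nut's own z axis and vertical below 0.12 rad and linear speed of each of strap_clamp, step_block, flange_nut, t_nut, plain_nut, drilled_plate below 0.01 m/s and angular speed of each of strap_clamp, step_block, flange_nut, t_nut below 0.1 rad/s and horizontal distance between step_block and nest_short below 0.016 m and z of step_block in the frame of nest_short between 0.005 and 0.0115 m and horizontal distance between flange_nut and nest_round below 0.016 m and z of flange_nut in the frame of nest_round between 0.005 and 0.0115 m and horizontal distance between t_nut and nest_square below 0.016 m and z of t_nut in the frame of nest_square between 0.005 and 0.0115 m and distance of each of plain_nut, drilled_plate from where it was at the start of the episode below 0.03 m); the robot touches nothing.
It fails at once if the plain nut is moved by 40 mm or more (distance of plain_nut from where it was at the start of the episode above 0.04 m).
It fails at once if the drilled plate is moved by 40 mm or more (distance of drilled_plate from where it was at the start of the episode above 0.04 m).
It also fails if it takes over 112 s, if anything falls off the work surface, if the arm or the gripper's body presses on something with over 40 N, if the wrist force passes 120 N, or if a joint passes its speed limit or range.

## Robot

A 7-joint arm with a two-finger parallel gripper is mounted at the origin on the work surface. World frame = base frame: x ahead of the robot, y to its left, z up, the work surface at z = 0. Lengths are in m, angles in rad, forces in N, time in s.
With the tool pointing down it reaches from about 0.425 to 0.925 m from the base axis. Payload 6.8 kg.
Tool frame: the origin (TCP) lies at the very end of the fingers, on their centre line; the grasp point (between the pads) lies 19 mm behind it; z points along the fingers, y is the line along which they close (so a half turn about z gives the same grasp; the last joint's range is limited). The gripper opens to 85 mm and grips with 20 to 120 N. Pads are 22 mm wide; open, the fingers measure 114 mm over their backs; the gripper's body (76 mm by 85 mm) begins 54 mm behind the grasp point. The pads swing forward as they close: fully open they stand 13 mm farther back than shut.
Start: joints at [1.046, 0.477, 0.022, 1.555, -0.011, 1.109, -0.083], TCP at [0.273, -0.617, 0.231] pointing down, gripper open.
Joint ranges: [-2.96, 2.96], [-0.34, 2.1], [-1.41, 1.46], [0.24, 2.44], [-1.37, 4.51], [0.17, 1.92], [-2.96, 2.96]. Speed limits (rad/s): [2.39, 2.39, 3.14, 3.14, 3.14, 3.14, 3.14].

## Interface

Orientations are given as a rotation vector (axis times angle).
In Python, from bench import get_obs, grab_frame, hand_in gives the robot as it stands.
- The arm moves only by the tool drive_tool, never from a script. Its argument "rows" is a list of rows, each an object with "offset": the shift along the tool's x, y, z as a fraction of full scale, a list of three; "rotation": the turn, a rotation vector about the tool's x, y, z as a fraction of full scale, a list of three; "claw": the opening, from 0 (shut) to 1 (fully open). In form: [{"offset": [tx, ty, tz], "rotation": [wx, wy, wz], "claw": claw}, ...]. A call has 1 to 20 rows; each row is the pose to reach, as a shift and turn from the pose commanded when the call began, along the tool's axes at that moment; what a row does not reach only later rows make up. Full scale, the value 1, is 0.15 m for a shift and 2 rad for a turn. A row lasts 1/12 s, in which the tool goes at most 41.7 mm and 7.16 degrees, less where a joint would pass 70% of its speed; a pose out of reach is approached as far as the arm can. A call with a number of a shift or a turn outside -1 to 1 is refused whole. A call with a gripper value outside its range is refused whole. The fingers move at their own pace and stop on an object; "force" is the grip in N (left out, the last holds). Time passes only in rows, so rows that repeat a pose let the fingers close. It gives the time, the measured TCP pose, the force, the opening and the grip force at its end, in the units of the state.
- get_obs(): the state, without advancing time (a new reading comes with each control period).
- grab_frame(name): name is "scene" or "top"; returns a dict with "frame" (384x512x3 uint8, red, green, blue), "z_map" (384x512 float32, m along the optical axis (not along the pixel's ray), 0 where there is no reading), "vfov" (degrees; the focal length in pixels is half the picture's height over the tangent of half this angle, whatever the lens; pixels are square), "cx", "cy" (the principal point, pixels), "R" (3x3) and "t" (3): a world point X has camera coordinates R X + t. Camera axes: x right, y down, z forward; pixel columns grow to the right and rows downward; lengths in m; the calibration is good to about 2 mm. A picture is of the moment at which its call begins.
- hand_in(): hands the job in; it is judged then, once.
The state is a dict: "clock": time; "joints": joint angles; "qvel": joint speeds; "tau": joint torques, N m; "tcp_pos": TCP position; "orientation": TCP orientation; "contact_force": force on the tool from outside, world axes, zero at the start; "moment": the same for the moment, N m; "grip_width": finger opening in m; "gripper_force": force on a finger pad.
Only numpy, scipy, OpenCV 4.12 (cv2) and the standard library are available. Lean on these libraries where they do the work, as an engineer would, in place of code of your own. Each camera call takes 0.05 s, during which the arm holds its last target. There are 200 camera calls.

## Working session

There is one attempt and no reset: what is moved stays moved. The work goes in short steps, Python scripts to look and compute and a tool call to move; the robot and the scene stay as the last step left them, time stands still between calls to the robot, and variables do not carry over. Pictures are saved under pics/ and viewed, at most 14 in all, crops included, and the job is handed in when it is done.

Besides the shell and the picture viewer there is one more tool, called after ">>>" as name([rows], argument=value, ...), one row to a line, values as JSON. drive_tool: Moves the arm, as the interface text tells. Its arguments: {"type":"object","properties":{"rows":{"type":"array","items":{"type":"object","properties":{"offset":{"type":"array","items":{"type":"number"}},"rotation":{"type":"array","items":{"type":"number"}},"claw":{"type":"number"}}}},"force":{"type":"number"}},"required":["rows"]}

```bash
mkdir -p pics && cat > h.py <<'E'
import numpy as np, cv2
from bench import get_obs, grab_frame, hand_in
def grab(name, fn=None):
    f=grab_frame(name)
    if fn: cv2.imwrite('pics/'+fn, cv2.cvtColor(f['frame'],cv2.COLOR_RGB2BGR))
    np.savez('%s.npz'%name, **f); return f
def foc(f): return f['frame'].shape[0]/2/np.tan(np.radians(f['vfov'])/2)
def cast(f,u,v,z):
    F=foc(f); R=np.array(f['R']); t=np.array(f['t'])
    d=R.T@np.array([(u-f['cx'])/F,(v-f['cy'])/F,1.]); c=-R.T@t
    return c+d*(z-c[2])/d[2]
def cloud(f):
    F=foc(f); Z=f['z_map']; v,u=np.indices(Z.shape)
    P=np.stack([(u-f['cx'])/F*Z,(v-f['cy'])/F*Z,Z],-1)
    return (P-np.array(f['t']))@np.array(f['R'])
E
python3 - <<'E'
from h import *
for n in('top','scene'):
    f=grab(n,n+'1.png'); print(n,f['vfov'],f['cx'],f['cy'],-np.array(f['R']).T@np.array(f['t']),np.array(f['R']).round(3).tolist())
    P=cloud(f); print((f['z_map']==0).mean(),np.percentile(P[...,2],[1,10,50,90,99]).round(4))
print(get_obs())
E
```

```text
top 42.68136748075694 261.3472616214058 197.08659812083226 [ 0.3951204  -0.0162485   1.32736784] [[-0.006, -1.0, 0.009], [-0.993, 0.005, -0.12], [0.12, -0.01, -0.993]]
0.0039011637369791665 [-7.400e-01 -4.461e-01  7.000e-04  2.340e-02  2.123e-01]
scene 56.82348818092999 256.02578736826587 192.39945220031436 [ 1.02397855 -0.01227541  0.6297267 ] [[-0.001, 1.0, -0.014], [0.763, -0.008, -0.646], [-0.647, -0.011, -0.763]]
0.004018147786458333 [-0.7085 -0.3134 -0.0009  0.0421  0.2158]
{'clock': 0.1, 'joints': array([ 1.04591058,  0.47768869,  0.02232839,  1.55635719, -0.0114657 ,
        1.10931828, -0.0830791 ]), 'qvel': array([ 9.24710229e-05, -7.15032127e-04,  1.08234675e-04, -9.97031564e-04,
        1.76789910e-05,  1.45497264e-03, -2.11925431e-03]), 'tau': array([ 4.26997896e-03, -5.97760034e+01,  1.61333151e+00, -2.81952614e+01,
        1.28334883e-02,  4.99597445e-03, -3.17262368e-05]), 'tcp_pos': array([ 0.27302477, -0.6167265 ,  0.23044001]), 'orientation': array([-3.07206258e+00, -6.49737689e-01,  7.51201135e-04]), 'contact_force': array([ 0.70724002, -0.68721858,  0.39291116]), 'moment': array([-0.02863457,  0.02775166, -0.03358893]), 'gripper_force': 0.0, 'grip_width': 0.08519319983865928}
```

View pics/top1.png

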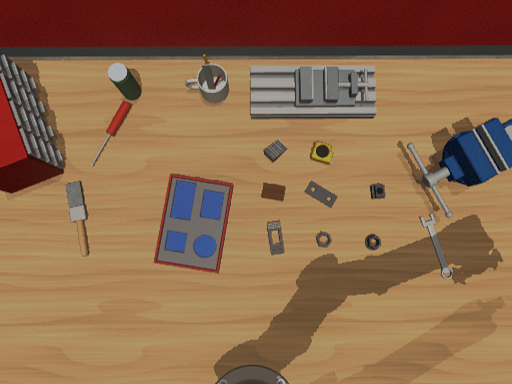

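View pics/scene1.png

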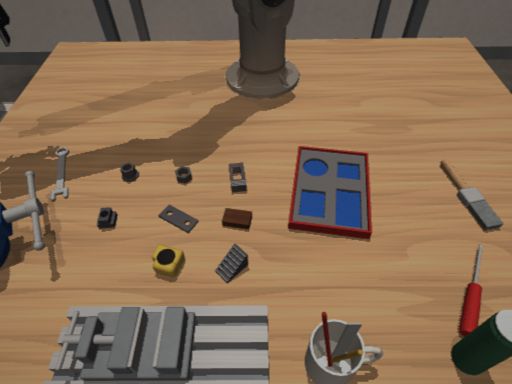

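The top view shows the strap clamp at (275,237), plain nut (323,240), flanged nut (373,242), T-nut (378,191), drilled plate (320,194) and step block (275,150). The tray is at (195,222), with the long nest at (183,200), short (212,204), square (176,241) and round (205,245). A wood block (273,191) and a tape measure (321,152) are clutter.

```bash
cat > m.py <<'E'
from h import *
items={'strap':(275,237,.022),'plain':(323,240,.02),'flange':(373,242,.03),'tnut':(378,191,.028),'plate':(320,194,.006),'step':(275,150,.04),'wood':(273,191,.03),'tape':(321,152,.03)}
def rect(p):
    c,s,a=cv2.minAreaRect((p[:,:2]*1000).astype(np.float32)); return np.round(c,1),np.round(s,1),round(a,1)
if __name__=='__main__':
    T=grab('top');S=grab('scene')
    PT,PS=cloud(T),cloud(S)
    for n,(u,v,h) in items.items():
        c=cast(T,u,v,h/2)
        print(n,c.round(3))
        for nm,P in(('T',PT),('S',PS)):
            near=np.hypot(P[...,0]-c[0],P[...,1]-c[1])<(.06 if n in('strap','plate','step') else .045)
            fl=P[near][:,2]; fz=np.median(fl[fl<.004])
            m=near&(P[...,2]>fz+.003)
            k,l,st,_=cv2.connectedComponentsWithStats(m.astype(np.uint8))
            if k<2: print(nm,'none');continue
            m=l==1+np.argmax(st[1:,4]); p=P[m]
            top=p[p[:,2]>np.percentile(p[:,2],95)-.003]
            print(nm,len(p),'floor',fz.round(4),'ztop',np.percentile(p[:,2],95).round(4),'all',*rect(p),'top',len(top),*rect(top))
    for nm,f,P in(('T',T,PT),('S',S,PS)):
        hsv=cv2.cvtColor(f['frame'],cv2.COLOR_RGB2HSV)
        b=cv2.inRange(hsv,(105,120,60),(130,255,255)); 
        k,l,st,cen=cv2.connectedComponentsWithStats(b)
        for i in range(1,k):
            if st[i,4]<100: continue
            p=P[l==i]; 
            if np.hypot(p[:,0].mean()-.53,p[:,1].mean()-.13)>.2: continue
            ct=max(cv2.findContours((l==i).astype(np.uint8),0,1)[0],key=len)[:,0]
            q=np.array([cast(f,a,c,.011) for a,c in ct])
            print(nm,'blue',cen[i].round(),st[i,4],'z',np.median(p[:,2]).round(4),*rect(q), 'mean',np.median(p,0).round(4))
        r=cv2.inRange(hsv,(0,150,60),(8,255,255))|cv2.inRange(hsv,(172,150,60),(180,255,255))
        near=(np.abs(P[...,0]-.5)<.25)&(np.abs(P[...,1]-.16)<.25)&(P[...,2]>.015)&(P[...,2]<.04)&(r>0)
        p=P[near]; print(nm,'rim',len(p),np.median(p[:,2]).round(4),*rect(p))
E
python3 m.py
python3 - <<'E'
from h import *
T=np.load('top.npz');S=np.load('scene.npz')
a=cv2.resize(T['frame'][130:280,150:400],(800,480),interpolation=cv2.INTER_CUBIC)
cv2.imwrite('pics/c1.png',a[...,::-1])
a=cv2.resize(S['frame'][140:290,90:380],(800,414),interpolation=cv2.INTER_CUBIC)
cv2.imwrite('pics/c2.png',a[...,::-1])
E
```

```text
strap [ 0.447 -0.065  0.011]
T 362 floor 0.0005 ztop 0.0271 all [442.7 -66.1] [95.9 46.8] 15.3 top 91 [449.4 -63.7] [71.4 35.2] 6.0
S 375 floor -0.001 ztop 0.0223 all [445.7 -66.2] [85.1 35.9] 7.5 top 236 [450.9 -65.6] [74.3 35.6] 7.7
plain [ 0.438 -0.193  0.01 ]
T 139 floor 0.0003 ztop 0.0243 all [ 436.1 -193.9] [43.1 49.6] 58.2 top 43 [ 437.8 -194.7] [33.5 36.5] 58.8
S 205 floor -0.0008 ztop 0.0205 all [ 440.  -195.5] [42.3 35.4] 17.8 top 84 [ 439.5 -194.5] [36.3 39.6] 54.3
flange [ 0.432 -0.326  0.015]
T 170 floor 0.0005 ztop 0.0344 all [ 434.7 -324.7] [44.2 41.1] 43.8 top 40 [ 430.3 -324.7] [29.4 30.3] 30.3
S 264 floor -0.0006 ztop 0.0299 all [ 435.7 -326.4] [36.6 38.1] 71.5 top 69 [ 433.1 -326.5] [31.8 30.7] 31.1
tnut [ 0.569 -0.344  0.014]
T 199 floor 0.0004 ztop 0.0328 all [ 570.1 -344.7] [43.1 47.4] 74.1 top 44 [ 567.9 -343.4] [34.4 21.8] 6.7
S 346 floor -0.0006 ztop 0.0288 all [ 570.5 -344.2] [37.2 36.7] 3.2 top 143 [ 570.8 -344.6] [37.3 22.4] 5.2
plate [ 0.563 -0.189  0.003]
T 384 floor 0.0005 ztop 0.0113 all [ 557.5 -192.9] [93.8 55.6] 56.0 top 111 [ 561.9 -190.1] [83.4 36
[... 965 characters left out ...]
3 105. ] [51.8 71.3] 80.8 mean [0.534  0.1042 0.0123]
T blue [176. 241.] 346 z 0.0123 [437.5 200.5] [49.5 49.1] 80.6 mean [0.4377 0.2002 0.0123]
T blue [204. 246.] 371 z 0.0126 [424.9 122.7] [54.9 56. ] 45.1 mean [0.4242 0.1239 0.0126]
T rim 684 0.0244 [534.6 246.7] [444.8 276.6] 62.8
S blue [315. 168.] 302 z 0.0102 [421.7 121.3] [54.8 52.3] 51.8 mean [0.422  0.1211 0.0102]
S blue [348. 171.] 293 z 0.0101 [434.8 197.8] [49.1 46.3] 79.6 mean [0.4345 0.199  0.0101]
S blue [312. 204.] 585 z 0.0103 [533.  102.7] [52.8 68.8] 80.6 mean [0.5342 0.1027 0.0103]
S blue [348. 209.] 853 z 0.0102 [546.  180.6] [52.2 98.2] 81.8 mean [0.5486 0.18   0.0102]
S rim 1013 0.0216 [523.1 208.7] [503.4 289.8] 66.3
```

View pics/c1.png

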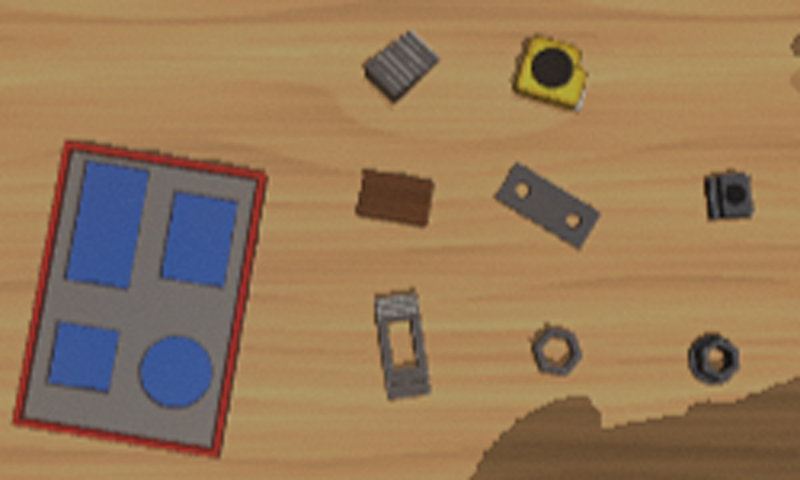

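View pics/c2.png

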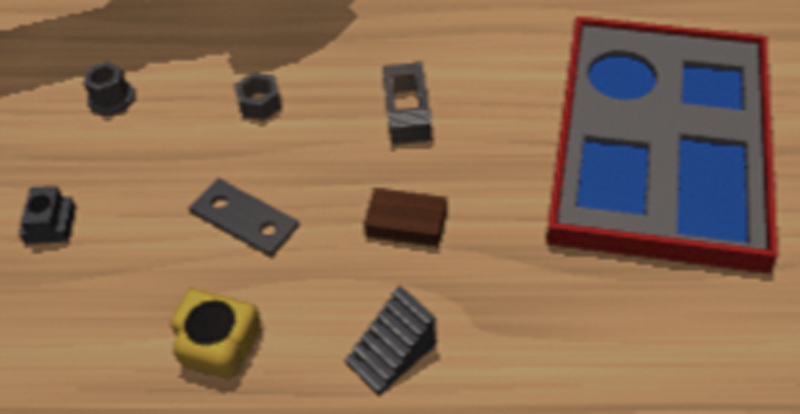

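Both views agree to about 2 mm, and heights and sizes match the given parts. The strap's heel (serrations) faces +x. The step block's high end points at about 135°, and the tray's yaw is about -9.4°. I still need the hexagon's flat direction and the obstacle heights near the T-nut.

```bash
cat > plan.py <<'E'
import sys
from h import *
from scipy.spatial.transform import Rotation as Ro
def plan(x,y,z,ang):
    """target TCP in mm, tool-y heading in deg -> fractions, from measured pose"""
    o=get_obs(); R=Ro.from_rotvec(o['orientation']); M=R.as_matrix()
    p=np.array(o['tcp_pos']); a=np.radians(ang)
    ty=np.array([np.cos(a),np.sin(a),0]); tz=np.array([0,0,-1.]); tx=np.cross(ty,tz)
    G=np.stack([tx,ty,tz],1)
    d=M.T@(np.array([x,y,z])/1000-p); w=Ro.from_matrix(M.T@G).as_rotvec()
    print('at',(p*1000).round(1),'head',np.degrees(np.arctan2(M[1,1],M[0,1])).round(1),'grip',round(o['grip_width'],4),round(o['gripper_force'],1),'F',o['contact_force'].round(1),'t',round(o['clock'],1))
    print('offset',(d/.15).round(3),'mm',(d*1000).round(1),'rot',(w/2).round(4),'deg',np.degrees(w).round(1),'rows>=',max(np.linalg.norm(d)/.0417,np.degrees(np.linalg.norm(w))/7.16).__round__(1))
if __name__=='__main__':
    v=[float(q) for q in sys.argv[1:]]
    for i in range(0,len(v),4): plan(*v[i:i+4])
E
python3 - <<'E'
from h import *
T=np.load('top.npz');S=np.load('scene.npz')
for nm,f in(('T',T),('S',S)):
    P=cloud(f)
    for n,c,h in(('flange',(.4335,-.3255),.0295),('plain',(.439,-.1945),.02)):
        m=(np.hypot(P[...,0]-c[0],P[...,1]-c[1])<.024)&(P[...,2]>h-.004); p=P[m][:,:2]*1000
        a=np.radians(np.arange(0,180,5)); w=np.ptp(p@np.stack([np.cos(a),np.sin(a)]),axis=0)
        print(nm,n,len(p),'width mod60:',dict(zip(range(0,60,5),w.reshape(3,12).mean(0).round(1))))
    m=(np.abs(P[...,0]-.57)<.1)&(P[...,1]<-.37)&(P[...,1]>-.5)&(P[...,2]>.03)
    for y in np.arange(-.5,-.37,.02):
        q=P[m&(P[...,1]>=y)&(P[...,1]<y+.02)]
        if len(q): print(nm,'obst y',y.round(2),'x',q[:,0].min().round(3),q[:,0].max().round(3),'zmax',q[:,2].max().round(3))
E
python3 plan.py 433.5 -325.5 130 -66
```

```text
T flange 76 width mod60: {0: np.float64(32.5), 5: np.float64(32.4), 10: np.float64(32.1), 15: np.float64(31.7), 20: np.float64(31.2), 25: np.float64(30.8), 30: np.float64(30.3), 35: np.float64(30.7), 40: np.float64(31.4), 45: np.float64(32.0), 50: np.float64(32.4), 55: np.float64(32.6)}
T plain 94 width mod60: {0: np.float64(37.6), 5: np.float64(38.3), 10: np.float64(38.9), 15: np.float64(39.1), 20: np.float64(39.1), 25: np.float64(38.8), 30: np.float64(38.3), 35: np.float64(37.7), 40: np.float64(36.9), 45: np.float64(36.1), 50: np.float64(36.1), 55: np.float64(36.8)}
T obst y -0.5 x 0.496 0.64 zmax 0.103
T obst y -0.48 x 0.541 0.612 zmax 0.101
T obst y -0.46 x 0.568 0.638 zmax 0.102
T obst y -0.44 x 0.62 0.669 zmax 0.091
T obst y -0.42 x 0.66 0.67 zmax 0.087
S flange 83 width mod60: {0: np.float64(34.2), 5: np.float64(34.0), 10: np.float64(33.5), 15: np.float64(32.9), 20: np.float64(32.1), 25: np.float64(31.6), 30: np.float64(31.4), 35: np.float64(31.9), 40: np.float64(32.5), 45: np.float64(33.2), 50: np.float64(33.7), 55: np.float64(34.1)}
S plain 100 width mod60: {0: np.float64(38.6), 5: np.float64(39.3), 10: np.float64(39.8), 15: np.float64(40.0), 20: np.float64(40.0), 25: np.float64(39.9), 30: np.float64(39.4), 35: np.float64(39.0), 40: np.float64(38.3), 45: np.float64(37.4), 50: np.float64(37.1), 55: np.float64(37.6)}
S obst y -0.5 x 0.498 0.644 zmax 0.098
S obst y -0.48 x 0.544 0.614 zmax 0.097
S obst y -0.46 x 0.572 0.64 zmax 0.099
S obst y -0.44 x 0.623 0.67 zmax 0.086
S obst y -0.42 x 0.66 0.67 zmax 0.085
at [ 273.1 -616.9  230.7] head -66.1 grip 0.0855 0.0 F [-0.6  0.3  0.8] t 0.2
offset [ 1.764 -1.343  0.673] mm [ 264.7 -201.4  100.9] rot [-0.0005  0.0001 -0.001 ] deg [-0.1  0.  -0.1] rows>= 8.3
```

>>> drive_tool([
  {"offset": [0.88,-0.67,0.33],"rotation": [0,0,0],"claw": 1},
  {"offset": [0.88,-0.67,0.33],"rotation": [0,0,0],"claw": 1},
  {"offset": [0.88,-0.67,0.33],"rotation": [0,0,0],"claw": 1},
  {"offset": [0.88,-0.67,0.33],"rotation": [0,0,0],"claw": 1},
  {"offset": [0.88,-0.67,0.33],"rotation": [0,0,0],"claw": 1},
  {"offset": [0.88,-0.67,0.33],"rotation": [0,0,0],"claw": 1},
  {"offset": [0.88,-0.67,0.33],"rotation": [0,0,0],"claw": 1},
], force=60)

```text
clock: 0.78
tcp_pos: [0.3533, -0.472, 0.1819]
orientation: [3.073, 0.651, -0.001]
contact_force: [0.4, -0.2, -0.3]
grip_width: 0.0856
gripper_force: 0.0
```

```bash
python3 plan.py 432 -325.6 60 -89
```

```text
at [ 353.3 -472.   181.9] head -66.1 grip 0.0856 0.0 F [ 0.4 -0.2 -0.3] t 0.8
offset [ 0.876 -0.679  0.812] mm [ 131.3 -101.9  121.8] rot [1.000e-04 2.000e-04 2.002e-01] deg [ 0.   0.  22.9] rows>= 4.9
```

>>> drive_tool([
  {"offset": [0.876,-0.679,0.3],"rotation": [0,0,0.2],"claw": 1},
  {"offset": [0.876,-0.679,0.3],"rotation": [0,0,0.2],"claw": 1},
  {"offset": [0.876,-0.679,0.3],"rotation": [0,0,0.2],"claw": 1},
  {"offset": [0.876,-0.679,0.3],"rotation": [0,0,0.2],"claw": 1},
  {"offset": [0.876,-0.679,0.3],"rotation": [0,0,0.2],"claw": 1},
  {"offset": [0.876,-0.679,0.81],"rotation": [0,0,0.2],"claw": 1},
  {"offset": [0.876,-0.679,0.81],"rotation": [0,0,0.2],"claw": 1},
  {"offset": [0.876,-0.679,0.81],"rotation": [0,0,0.2],"claw": 1},
  {"offset": [0.876,-0.679,0.81],"rotation": [0,0,0.2],"claw": 1},
])

```text
clock: 1.53
tcp_pos: [0.4306, -0.3267, 0.0595]
orientation: [-3.14, -0.023, 0.005]
contact_force: [-0.0, -0.4, 0.2]
grip_width: 0.0854
gripper_force: 0.0
```

```bash
python3 plan.py 432 -325.6 10 -89
```

```text
at [ 430.6 -326.7   59.5] head -89.2 grip 0.0854 0.0 F [-0.  -0.4  0.2] t 1.5
offset [ 0.011 -0.007  0.33 ] mm [ 1.6 -1.1 49.5] rot [-0.0006  0.0017 -0.0014] deg [-0.1  0.2 -0.2] rows>= 1.2
```

>>> drive_tool([
  {"offset": [0.01,-0.007,0.17],"rotation": [0,0,0],"claw": 1},
  {"offset": [0.01,-0.007,0.33],"rotation": [0,0,0],"claw": 1},
  {"offset": [0.01,-0.007,0.33],"rotation": [0,0,0],"claw": 1},
  {"offset": [0.01,-0.007,0.33],"rotation": [0,0,0],"claw": 0},
  {"offset": [0.01,-0.007,0.33],"rotation": [0,0,0],"claw": 0},
  {"offset": [0.01,-0.007,0.33],"rotation": [0,0,0],"claw": 0},
  {"offset": [0.01,-0.007,0.33],"rotation": [0,0,0],"claw": 0},
  {"offset": [0.01,-0.007,0.33],"rotation": [0,0,0],"claw": 0},
  {"offset": [0.01,-0.007,0.33],"rotation": [0,0,0],"claw": 0},
  {"offset": [0.01,-0.007,0.33],"rotation": [0,0,0],"claw": 0},
  {"offset": [0.01,-0.007,0.33],"rotation": [0,0,0],"claw": 0},
  {"offset": [0.01,-0.007,0.33],"rotation": [0,0,0],"claw": 0},
], force=60)

```text
clock: 2.53
tcp_pos: [0.4346, -0.3253, 0.0125]
orientation: [3.14, 0.026, 0.003]
contact_force: [-1.3, 0.5, 9.3]
grip_width: 0.029
gripper_force: 59.3
```

```bash
python3 plan.py 423.5 122 100 -89
```

```text
at [ 434.6 -325.3   12.5] head -89.0 grip 0.029 59.3 F [-1.3  0.5  9.3] t 2.5
offset [-0.023 -2.982 -0.588] mm [  -3.5 -447.3  -88.2] rot [ 0.0007 -0.001  -0.0004] deg [ 0.1 -0.1 -0. ] rows>= 10.9
```

>>> drive_tool([
  {"offset": [0,0,-0.25],"rotation": [0,0,0],"claw": 0},
  {"offset": [0.03,0,-0.6],"rotation": [0,0,0],"claw": 0},
  {"offset": [0.07,-0.25,-0.6],"rotation": [0,0,0],"claw": 0},
  {"offset": [0.07,-0.5,-0.6],"rotation": [0,0,0],"claw": 0},
  {"offset": [0.1,-0.75,-0.6],"rotation": [0,0,0],"claw": 0},
  {"offset": [0.1,-1,-0.6],"rotation": [0,0,0],"claw": 0},
  {"offset": [0.1,-1,-0.6],"rotation": [0,0,0],"claw": 0},
  {"offset": [0.1,-1,-0.6],"rotation": [0,0,0],"claw": 0},
])

```text
clock: 3.2
tcp_pos: [0.4463, -0.1718, 0.1013]
orientation: [-3.141, -0.034, -0.0]
contact_force: [-1.4, -1.1, -0.2]
grip_width: 0.0286
gripper_force: 60.4
```

>>> drive_tool([
  {"offset": [0,-0.25,0],"rotation": [0,0,0],"claw": 0},
  {"offset": [0,-0.5,0],"rotation": [0,0,0],"claw": 0},
  {"offset": [0,-0.75,0],"rotation": [0,0,0],"claw": 0},
  {"offset": [0,-1,0],"rotation": [0,0,0],"claw": 0},
  {"offset": [0,-1,0],"rotation": [0,0,0],"claw": 0},
  {"offset": [0,-1,0],"rotation": [0,0,0],"claw": 0},
])

```text
clock: 3.7
tcp_pos: [0.4441, -0.0233, 0.1011]
orientation: [-3.141, -0.032, -0.001]
contact_force: [-0.4, -2.0, -2.0]
grip_width: 0.0285
gripper_force: 60.4
```

```bash
python3 plan.py 423.5 122 60 -89
```

```text
at [444.1 -23.3 101.1] head -88.8 grip 0.0285 60.4 F [-0.4 -2.  -2. ] t 3.7
offset [-0.118 -0.971  0.274] mm [ -17.7 -145.6   41.1] rot [-0.     -0.0003  0.0013] deg [-0.  -0.   0.2] rows>= 3.7
```

>>> drive_tool([
  {"offset": [-0.03,-0.25,0],"rotation": [0,0,0],"claw": 0},
  {"offset": [-0.06,-0.5,0],"rotation": [0,0,0],"claw": 0},
  {"offset": [-0.09,-0.75,0],"rotation": [0,0,0],"claw": 0},
  {"offset": [-0.118,-0.971,0.1],"rotation": [0,0,0],"claw": 0},
  {"offset": [-0.118,-0.971,0.274],"rotation": [0,0,0],"claw": 0},
  {"offset": [-0.118,-0.971,0.274],"rotation": [0,0,0],"claw": 0},
  {"offset": [-0.118,-0.971,0.274],"rotation": [0,0,0],"claw": 0},
])

```text
clock: 4.28
tcp_pos: [0.4231, 0.1186, 0.059]
orientation: [3.139, 0.023, -0.005]
contact_force: [-0.2, -1.0, -1.1]
grip_width: 0.0288
gripper_force: 60.3
```

```bash
python3 plan.py 423.5 122 24 -89
```

```text
at [423.1 118.6  59. ] head -89.2 grip 0.0288 60.3 F [-0.2 -1.  -1.1] t 4.3
offset [ 0.004 -0.023  0.233] mm [ 0.6 -3.4 35. ] rot [ 0.0011  0.0015 -0.0015] deg [ 0.1  0.2 -0.2] rows>= 0.8
```

>>> drive_tool([
  {"offset": [0,-0.02,0.1],"rotation": [0,0,0],"claw": 0},
  {"offset": [0,-0.02,0.18],"rotation": [0,0,0],"claw": 0},
  {"offset": [0,-0.02,0.23],"rotation": [0,0,0],"claw": 0},
  {"offset": [0,-0.02,0.23],"rotation": [0,0,0],"claw": 0},
  {"offset": [0,-0.02,0.23],"rotation": [0,0,0],"claw": 0},
])

```text
clock: 4.7
tcp_pos: [0.4241, 0.1227, 0.0257]
orientation: [3.141, 0.023, 0.0]
contact_force: [-0.3, 0.9, -1.3]
grip_width: 0.0283
gripper_force: 60.4
```

```bash
python3 plan.py 423.5 122 23 -89; python3 -c "
from h import *
f=grab('scene')
a=cv2.resize(f['frame'][100:240,240:400],(640,560),interpolation=cv2.INTER_CUBIC)
cv2.imwrite('pics/p1.png',a[...,::-1])"
```

```text
at [424.1 122.7  25.7] head -89.2 grip 0.0283 60.4 F [-0.3  0.9 -1.3] t 4.7
offset [-0.004  0.005  0.018] mm [-0.6  0.7  2.7] rot [ 0.0003 -0.0001 -0.0015] deg [ 0.  -0.  -0.2] rows>= 0.1
```

View pics/p1.png

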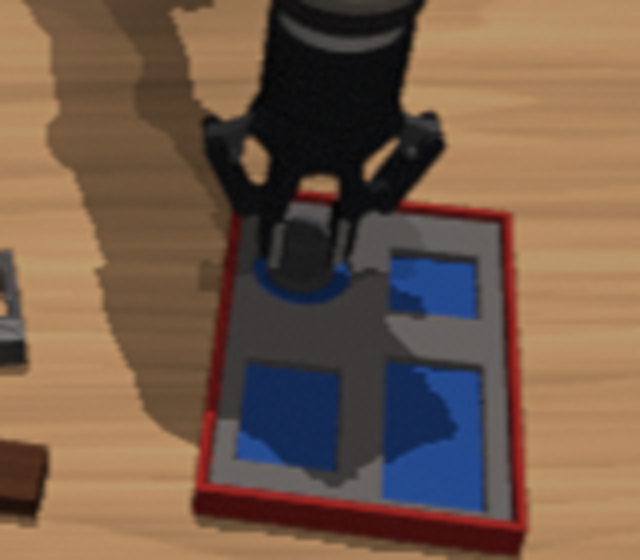

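The flanged nut hangs upright inside the round nest (crop ~(305,255)), about 2 mm above the floor. I'll lower it, release and retreat.

>>> drive_tool([
  {"offset": [0,0,0.018],"rotation": [0,0,0],"claw": 0},
  {"offset": [0,0,0.018],"rotation": [0,0,0],"claw": 0},
  {"offset": [0,0,0.018],"rotation": [0,0,0],"claw": 0.5},
  {"offset": [0,0,0.018],"rotation": [0,0,0],"claw": 0.5},
  {"offset": [0,0,0.018],"rotation": [0,0,0],"claw": 0.5},
  {"offset": [0,0,0.018],"rotation": [0,0,0],"claw": 0.5},
  {"offset": [0,0,-0.15],"rotation": [0,0,0],"claw": 0.5},
  {"offset": [0,0,-0.35],"rotation": [0,0,0],"claw": 0.5},
  {"offset": [0,0,-0.55],"rotation": [0,0,0],"claw": 1},
  {"offset": [0,0.2,-0.6],"rotation": [0,0,0],"claw": 1},
  {"offset": [0.03,0.45,-0.6],"rotation": [0,0,0],"claw": 1},
  {"offset": [0.07,0.7,-0.6],"rotation": [0,0,0],"claw": 1},
  {"offset": [0.12,1,-0.6],"rotation": [0,0,0],"claw": 1},
  {"offset": [0.12,1,-0.6],"rotation": [0,0,0],"claw": 1},
  {"offset": [0.12,1,-0.6],"rotation": [0,0,0],"claw": 1},
])

```text
clock: 6.0
tcp_pos: [0.444, -0.0284, 0.1152]
orientation: [3.141, 0.017, 0.0]
contact_force: [0.7, 1.1, 0.5]
grip_width: 0.0855
gripper_force: 0.0
```

```bash
python3 plan.py 445.3 -66.2 55 -82.5; python3 - <<'E'
from h import *
f=grab('scene'); P=cloud(f)
near=np.hypot(P[...,0]-.4235,P[...,1]-.122)<.027
p=P[near]; q=p[p[:,2]>.034]; print(len(q),np.percentile(p[:,2],[95]),np.median(q,0))
if len(q)>4: print(cv2.minAreaRect((q[:,:2]*1000).astype(np.float32)))
E
```

```text
at [444.  -28.4 115.2] head -89.4 grip 0.0855 0.0 F [0.7 1.1 0.5] t 6.0
offset [0.006 0.252 0.402] mm [ 0.8 37.7 60.2] rot [ 0.0004 -0.     -0.0601] deg [ 0.  -0.  -6.9] rows>= 1.7
93 [0.0400446] [0.42550401 0.12180704 0.03883963]
((422.9945983886719, 121.77429962158203), (31.46723175048828, 32.18372344970703), 30.874494552612305)
```

The flanged nut is seated: its top is at 40 mm and its centre within 1 mm. Next is the strap.

>>> drive_tool([
  {"offset": [0,0.25,0],"rotation": [0,0,-0.06],"claw": 1},
  {"offset": [0.006,0.252,0.2],"rotation": [0,0,-0.06],"claw": 1},
  {"offset": [0.006,0.252,0.4],"rotation": [0,0,-0.06],"claw": 1},
  {"offset": [0.006,0.252,0.4],"rotation": [0,0,-0.06],"claw": 1},
  {"offset": [0.006,0.252,0.4],"rotation": [0,0,-0.06],"claw": 1},
])

```text
clock: 6.47
tcp_pos: [0.4441, -0.0615, 0.0544]
orientation: [-3.133, -0.219, 0.006]
contact_force: [0.5, -0.4, 1.0]
grip_width: 0.0854
gripper_force: 0.0
```

```bash
python3 plan.py 445.3 -66.2 8 -82.5
```

```text
at [444.1 -61.5  54.4] head -82.0 grip 0.0854 0.0 F [ 0.5 -0.4  1. ] t 6.5
offset [0.005 0.032 0.309] mm [ 0.7  4.9 46.4] rot [-0.0007  0.002   0.0043] deg [-0.1  0.2  0.5] rows>= 1.1
```

>>> drive_tool([
  {"offset": [0,0.02,0.1],"rotation": [0,0,0],"claw": 1},
  {"offset": [0,0.02,0.22],"rotation": [0,0,0],"claw": 1},
  {"offset": [0,0.02,0.31],"rotation": [0,0,0],"claw": 1},
  {"offset": [0,0.02,0.31],"rotation": [0,0,0],"claw": 1},
  {"offset": [0,0.02,0.31],"rotation": [0,0,0],"claw": 1},
])

```text
clock: 6.88
tcp_pos: [0.4465, -0.0653, 0.0098]
orientation: [-3.134, -0.217, -0.001]
contact_force: [0.1, -1.1, -0.5]
grip_width: 0.0856
gripper_force: 0.0
```

```bash
python3 plan.py 445.3 -66.2 8 -82.5
```

```text
at [446.5 -65.3   9.8] head -82.1 grip 0.0856 0.0 F [ 0.1 -1.1 -0.5] t 6.9
offset [-0.009  0.005  0.012] mm [-1.4  0.8  1.8] rot [-0.0001 -0.0003  0.0038] deg [-0.  -0.   0.4] rows>= 0.1
```

>>> drive_tool([
  {"offset": [-0.009,0,0.005],"rotation": [0,0,0.004],"claw": 0},
  {"offset": [-0.009,0,0.005],"rotation": [0,0,0.004],"claw": 0},
  {"offset": [-0.009,0,0.005],"rotation": [0,0,0.004],"claw": 0},
  {"offset": [-0.009,0,0.005],"rotation": [0,0,0.004],"claw": 0},
  {"offset": [-0.009,0,0.005],"rotation": [0,0,0.004],"claw": 0},
  {"offset": [-0.009,0,0.005],"rotation": [0,0,0.004],"claw": 0},
  {"offset": [-0.009,0,0.005],"rotation": [0,0,0.004],"claw": 0},
  {"offset": [-0.009,0,0.005],"rotation": [0,0,0.004],"claw": 0},
  {"offset": [-0.009,0,-0.1],"rotation": [0,0,0.004],"claw": 0},
  {"offset": [-0.009,0,-0.3],"rotation": [0,0,0.004],"claw": 0},
  {"offset": [-0.009,0,-0.6],"rotation": [0,0,0.004],"claw": 0},
  {"offset": [-0.009,0,-0.6],"rotation": [0,0,0.004],"claw": 0},
  {"offset": [-0.009,0,-0.6],"rotation": [0,0,0.004],"claw": 0},
], force=80)

```text
clock: 7.97
tcp_pos: [0.4462, -0.0668, 0.1008]
orientation: [3.134, 0.201, 0.008]
contact_force: [0.4, 0.5, -4.1]
grip_width: 0.034
gripper_force: 82.4
```

```bash
python3 plan.py 547 181 90 -99.4; python3 -c "
from h import *
f=grab('scene')
P=cloud(f)
a=cv2.resize(f['frame'][80:240,160:340],(630,560),interpolation=cv2.INTER_CUBIC)
cv2.imwrite('pics/p2.png',a[...,::-1])"
```

```text
at [446.2 -66.8 100.8] head -82.6 grip 0.034 82.4 F [ 0.4  0.5 -4.1] t 8.0
offset [ 0.877 -1.553  0.075] mm [ 131.6 -232.9   11.2] rot [ 1.000e-04 -2.600e-03  1.462e-01] deg [ 0.  -0.3 16.8] rows>= 6.4
```

View pics/p2.png

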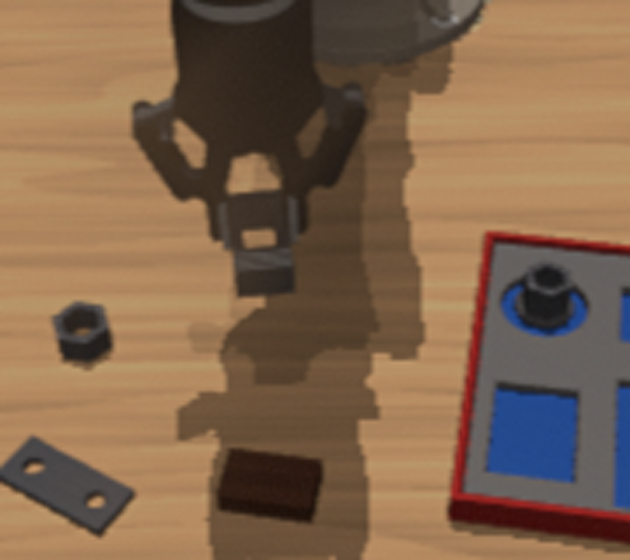

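The strap is held level with its heel toward the camera (crop ~(262,245)), and the flanged nut sits in the round nest. Now I'll carry the strap to the long nest.

>>> drive_tool([
  {"offset": [0.12,-0.2,0],"rotation": [0,0,0],"claw": 0},
  {"offset": [0.23,-0.4,0],"rotation": [0,0,0],"claw": 0},
  {"offset": [0.34,-0.6,0],"rotation": [0,0,0],"claw": 0},
  {"offset": [0.44,-0.78,0],"rotation": [0,0,0],"claw": 0},
  {"offset": [0.44,-0.78,0],"rotation": [0,0,0],"claw": 0},
  {"offset": [0.44,-0.78,0],"rotation": [0,0,0],"claw": 0},
])

```text
clock: 8.52
tcp_pos: [0.4939, 0.0599, 0.0965]
orientation: [-3.134, -0.209, 0.006]
contact_force: [0.0, -1.5, -4.2]
grip_width: 0.0336
gripper_force: 82.3
```

>>> drive_tool([
  {"offset": [0.12,-0.2,0],"rotation": [0,0,0.05],"claw": 0},
  {"offset": [0.23,-0.4,0],"rotation": [0,0,0.1],"claw": 0},
  {"offset": [0.34,-0.6,0],"rotation": [0,0,0.146],"claw": 0},
  {"offset": [0.44,-0.78,0.07],"rotation": [0,0,0.146],"claw": 0},
  {"offset": [0.44,-0.78,0.15],"rotation": [0,0,0.146],"claw": 0},
  {"offset": [0.44,-0.78,0.2],"rotation": [0,0,0.146],"claw": 0},
  {"offset": [0.44,-0.78,0.2],"rotation": [0,0,0.146],"claw": 0},
  {"offset": [0.44,-0.78,0.2],"rotation": [0,0,0.146],"claw": 0},
])

```text
clock: 9.18
tcp_pos: [0.544, 0.1796, 0.0671]
orientation: [3.128, -0.259, -0.005]
contact_force: [0.5, -0.6, -3.6]
grip_width: 0.0335
gripper_force: 82.3
```

```bash
python3 plan.py 547 181 22 -99.4; python3 -c "
from h import *
f=grab('scene')
a=cv2.resize(f['frame'][80:240,240:420],(630,560),interpolation=cv2.INTER_CUBIC)
cv2.imwrite('pics/p3.png',a[...,::-1])"
```

```text
at [544.  179.6  67.1] head -99.5 grip 0.0335 82.3 F [ 0.5 -0.6 -3.6] t 9.2
offset [ 0.019 -0.014  0.301] mm [ 2.9 -2.1 45.1] rot [ 0.0016  0.0016 -0.0007] deg [ 0.2  0.2 -0.1] rows>= 1.1
```

>>> drive_tool([
  {"offset": [0.015,-0.014,0.1],"rotation": [0,0,0],"claw": 0},
  {"offset": [0.015,-0.014,0.2],"rotation": [0,0,0],"claw": 0},
  {"offset": [0.015,-0.014,0.28],"rotation": [0,0,0],"claw": 0},
  {"offset": [0.015,-0.014,0.28],"rotation": [0,0,0],"claw": 0},
  {"offset": [0.015,-0.014,0.28],"rotation": [0,0,0],"claw": 0},
  {"offset": [0.015,-0.014,0.28],"rotation": [0,0,0],"claw": 0},
])

```text
clock: 9.73
tcp_pos: [0.5484, 0.1839, 0.0274]
orientation: [-3.131, 0.257, -0.001]
contact_force: [0.0, -0.7, -3.8]
grip_width: 0.034
gripper_force: 82.2
```

```bash
python3 plan.py 547 181 21.5 -99.4; python3 -c "
from h import *
f=grab('scene')
a=cv2.resize(f['frame'][80:240,240:420],(630,560),interpolation=cv2.INTER_CUBIC)
cv2.imwrite('pics/p4.png',a[...,::-1])"
```

```text
at [548.4 183.9  27.4] head -99.4 grip 0.034 82.2 F [ 0.  -0.7 -3.8] t 9.7
offset [-0.006  0.021  0.039] mm [-1.   3.1  5.9] rot [-0.0002 -0.0004  0.0001] deg [-0. -0.  0.] rows>= 0.2
```

View pics/p4.png

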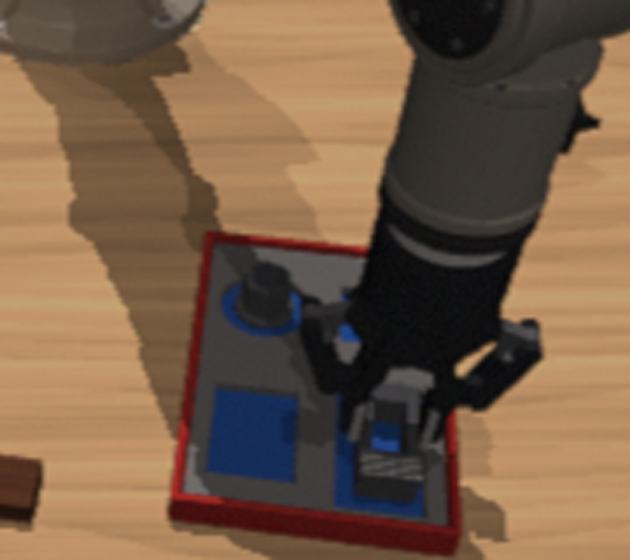

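The strap (crop ~(390,450)) is aligned inside the long nest, about 5 mm up. I'll lower it and release with a small opening.

>>> drive_tool([
  {"offset": [-0.006,0.02,0.01],"rotation": [0,0,0],"claw": 0},
  {"offset": [-0.006,0.02,0.025],"rotation": [0,0,0],"claw": 0},
  {"offset": [-0.006,0.02,0.036],"rotation": [0,0,0],"claw": 0},
  {"offset": [-0.006,0.02,0.036],"rotation": [0,0,0],"claw": 0},
  {"offset": [-0.006,0.02,0.036],"rotation": [0,0,0],"claw": 0},
])

```text
clock: 10.2
tcp_pos: [0.5466, 0.1813, 0.0212]
orientation: [3.131, -0.256, -0.0]
contact_force: [-0.2, 0.3, -4.7]
grip_width: 0.0338
gripper_force: 82.3
```

```bash
python3 plan.py 547 181 21 -99.4
```

```text
at [546.6 181.3  21.2] head -99.4 grip 0.0338 82.3 F [-0.2  0.3 -4.7] t 10.2
offset [0.003 0.002 0.002] mm [0.5 0.3 0.2] rot [0.     0.0001 0.0004] deg [0. 0. 0.] rows>= 0.0
```

>>> drive_tool([
  {"offset": [0,0,0.003],"rotation": [0,0,0],"claw": 0.52},
  {"offset": [0,0,0.003],"rotation": [0,0,0],"claw": 0.52},
  {"offset": [0,0,0.003],"rotation": [0,0,0],"claw": 0.52},
  {"offset": [0,0,0.003],"rotation": [0,0,0],"claw": 0.52},
  {"offset": [0,0,-0.08],"rotation": [0,0,0],"claw": 0.52},
  {"offset": [0,0,-0.25],"rotation": [0,0,0],"claw": 0.6},
  {"offset": [0,0,-0.5],"rotation": [0,0,0],"claw": 1},
  {"offset": [0.2,0.2,-0.6],"rotation": [0,0,0.06],"claw": 1},
  {"offset": [0.4,0.4,-0.6],"rotation": [0,0,0.12],"claw": 1},
  {"offset": [0.5,0.7,-0.6],"rotation": [0,0,0.18],"claw": 1},
  {"offset": [0.5,0.9,-0.6],"rotation": [0,0,0.24],"claw": 1},
  {"offset": [0.5,0.9,-0.6],"rotation": [0,0,0.3],"claw": 1},
  {"offset": [0.5,0.9,-0.6],"rotation": [0,0,0.305],"claw": 1},
  {"offset": [0.5,0.9,-0.6],"rotation": [0,0,0.305],"claw": 1},
])

```text
clock: 11.37
tcp_pos: [0.5989, 0.0363, 0.1122]
orientation: [-2.91, 1.181, -0.001]
contact_force: [-0.4, 0.2, -0.0]
grip_width: 0.0855
gripper_force: 0.0
```

```bash
python3 plan.py 678.8 -62.9 70 -134.5; python3 - <<'E'
from h import *
f=grab('scene'); P=cloud(f)
near=(np.hypot(P[...,0]-.547,P[...,1]-.181)<.055)&(P[...,2]>.026)
q=P[near]; print(len(q),np.percentile(q[:,2],[50,95]))
m=q[q[:,2]>.0285];print(cv2.minAreaRect((m[:,:2]*1000).astype(np.float32)))
E
```

```text
at [598.9  36.3 112.2] head -134.2 grip 0.0855 0.0 F [-0.4  0.2 -0. ] t 11.4
offset [0.843 0.104 0.281] mm [126.4  15.6  42.2] rot [-0.0006 -0.0001  0.0028] deg [-0.1 -0.   0.3] rows>= 3.2
365 [0.03140334 0.03319456]
((551.6885986328125, 178.76675415039062), (36.167640686035156, 74.22511291503906), 81.86139678955078)
```

The strap is seated: its top is at 32 mm and its centre within 2 mm. Next is the step block.

>>> drive_tool([
  {"offset": [0.25,0.03,0],"rotation": [0,0,0],"claw": 1},
  {"offset": [0.5,0.06,0],"rotation": [0,0,0],"claw": 1},
  {"offset": [0.75,0.1,0],"rotation": [0,0,0],"claw": 1},
  {"offset": [0.843,0.104,0.15],"rotation": [0,0,0],"claw": 1},
  {"offset": [0.843,0.104,0.28],"rotation": [0,0,0],"claw": 1},
  {"offset": [0.843,0.104,0.28],"rotation": [0,0,0],"claw": 1},
  {"offset": [0.843,0.104,0.28],"rotation": [0,0,0],"claw": 1},
  {"offset": [0.843,0.104,0.28],"rotation": [0,0,0],"claw": 1},
])

```text
clock: 12.08
tcp_pos: [0.6787, -0.0613, 0.0702]
orientation: [-2.911, 1.178, -0.0]
contact_force: [0.9, -0.8, -0.3]
grip_width: 0.0855
gripper_force: 0.0
```

```bash
python3 plan.py 678.8 -62.9 14 -134.5
```

```text
at [678.7 -61.3  70.2] head -134.1 grip 0.0855 0.0 F [ 0.9 -0.8 -0.3] t 12.1
offset [0.008 0.008 0.375] mm [ 1.2  1.1 56.2] rot [-0.0006  0.0002  0.0036] deg [-0.1  0.   0.4] rows>= 1.3
```

>>> drive_tool([
  {"offset": [0.008,0.008,0.15],"rotation": [0,0,0.003],"claw": 1},
  {"offset": [0.008,0.008,0.3],"rotation": [0,0,0.003],"claw": 1},
  {"offset": [0.008,0.008,0.375],"rotation": [0,0,0.003],"claw": 1},
  {"offset": [0.008,0.008,0.375],"rotation": [0,0,0.003],"claw": 1},
  {"offset": [0.008,0.008,0.375],"rotation": [0,0,0.003],"claw": 1},
  {"offset": [0.008,0.008,0.375],"rotation": [0,0,0.003],"claw": 0},
  {"offset": [0.008,0.008,0.375],"rotation": [0,0,0.003],"claw": 0},
  {"offset": [0.008,0.008,0.375],"rotation": [0,0,0.003],"claw": 0},
  {"offset": [0.008,0.008,0.375],"rotation": [0,0,0.003],"claw": 0},
  {"offset": [0.008,0.008,0.375],"rotation": [0,0,0.003],"claw": 0},
  {"offset": [0.008,0.008,0.375],"rotation": [0,0,0.003],"claw": 0},
  {"offset": [0.008,0.008,0.375],"rotation": [0,0,0.003],"claw": 0},
  {"offset": [0.008,0.008,0.375],"rotation": [0,0,0.003],"claw": 0},
], force=80)

```text
clock: 13.17
tcp_pos: [0.6794, -0.0651, 0.0145]
orientation: [-2.905, 1.193, -0.003]
contact_force: [-1.5, -0.2, 5.2]
grip_width: 0.0341
gripper_force: 80.9
```

```bash
python3 plan.py 678.8 -62.9 110 -134.5
```

```text
at [679.4 -65.1  14.5] head -134.6 grip 0.0341 80.9 F [-1.5 -0.2  5.2] t 13.2
offset [-0.012 -0.009 -0.637] mm [ -1.9  -1.3 -95.5] rot [-0.0009 -0.0008 -0.0012] deg [-0.1 -0.1 -0.1] rows>= 2.3
```

>>> drive_tool([
  {"offset": [0,0,-0.2],"rotation": [0,0,0],"claw": 0},
  {"offset": [0,0,-0.45],"rotation": [0,0,0],"claw": 0},
  {"offset": [0,0,-0.6],"rotation": [0,0,0],"claw": 0},
  {"offset": [0,0,-0.6],"rotation": [0,0,0],"claw": 0},
  {"offset": [0,0,-0.6],"rotation": [0,0,0],"claw": 0},
])

```text
clock: 13.58
tcp_pos: [0.6789, -0.0654, 0.1042]
orientation: [-2.905, 1.193, -0.003]
contact_force: [-0.5, 0.2, -2.6]
grip_width: 0.0344
gripper_force: 81.0
```

```bash
python3 plan.py 528 104.5 90 -99.4;  python3 -c "
from h import *
f=grab('scene')
a=cv2.resize(f['frame'][80:280,160:380],(660,600),interpolation=cv2.INTER_CUBIC)
cv2.imwrite('pics/p5.png',a[...,::-1])"
```

```text
at [678.9 -65.4 104.2] head -134.7 grip 0.0344 81.0 F [-0.5  0.2 -2.6] t 13.6
offset [-1.512 -0.098  0.092] mm [-226.8  -14.8   13.9] rot [-0.0005 -0.0011 -0.3077] deg [ -0.1  -0.1 -35.3] rows>= 5.5
```

View pics/p5.png

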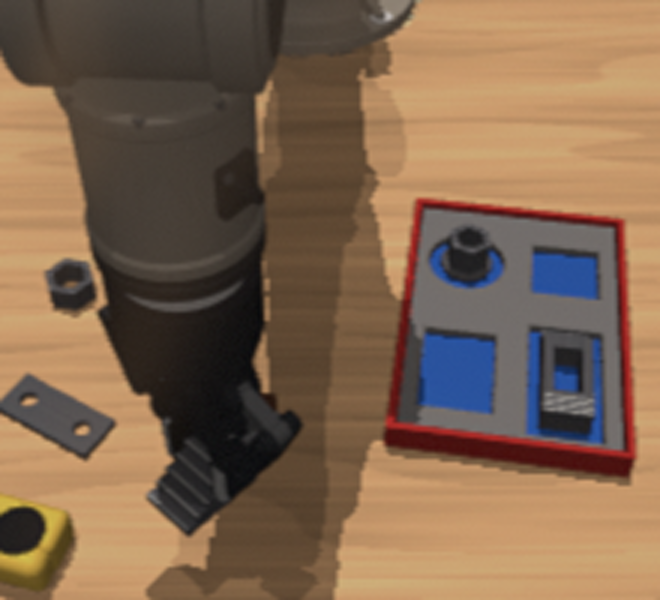

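The step block is held level (crop ~(195,480)), and the strap and flanged nut are seated in their nests. I'll carry the block to the short nest.

>>> drive_tool([
  {"offset": [-0.22,-0.01,0],"rotation": [0,0,0],"claw": 0},
  {"offset": [-0.45,-0.03,0],"rotation": [0,0,0],"claw": 0},
  {"offset": [-0.65,-0.04,0],"rotation": [0,0,0],"claw": 0},
  {"offset": [-0.8,-0.05,0],"rotation": [0,0,0],"claw": 0},
  {"offset": [-0.8,-0.05,0],"rotation": [0,0,0],"claw": 0},
  {"offset": [-0.8,-0.05,0],"rotation": [0,0,0],"claw": 0},
])

```text
clock: 14.13
tcp_pos: [0.5959, 0.0259, 0.101]
orientation: [2.906, -1.188, -0.006]
contact_force: [0.0, -0.9, -2.1]
grip_width: 0.0338
gripper_force: 80.9
```

>>> drive_tool([
  {"offset": [-0.22,-0.01,0],"rotation": [0,0,-0.06],"claw": 0},
  {"offset": [-0.45,-0.03,0],"rotation": [0,0,-0.12],"claw": 0},
  {"offset": [-0.6,-0.04,0],"rotation": [0,0,-0.18],"claw": 0},
  {"offset": [-0.71,-0.05,0],"rotation": [0,0,-0.24],"claw": 0},
  {"offset": [-0.71,-0.05,0.05],"rotation": [0,0,-0.3],"claw": 0},
  {"offset": [-0.71,-0.05,0.1],"rotation": [0,0,-0.307],"claw": 0},
  {"offset": [-0.71,-0.05,0.2],"rotation": [0,0,-0.307],"claw": 0},
  {"offset": [-0.71,-0.05,0.2],"rotation": [0,0,-0.307],"claw": 0},
  {"offset": [-0.71,-0.05,0.2],"rotation": [0,0,-0.307],"claw": 0},
])

```text
clock: 14.88
tcp_pos: [0.5273, 0.1029, 0.0716]
orientation: [3.129, -0.266, -0.004]
contact_force: [-0.3, 0.4, -2.6]
grip_width: 0.0342
gripper_force: 80.7
```

```bash
python3 plan.py 528 104.5 32 -99.4
```

```text
at [527.3 102.9  71.6] head -99.7 grip 0.0342 80.7 F [-0.3  0.4 -2.6] t 14.9
offset [ 0.003 -0.012  0.264] mm [ 0.5 -1.8 39.6] rot [ 0.001   0.0013 -0.0028] deg [ 0.1  0.1 -0.3] rows>= 1.0
```

>>> drive_tool([
  {"offset": [0.003,-0.01,0.1],"rotation": [0,0,-0.003],"claw": 0},
  {"offset": [0.003,-0.01,0.2],"rotation": [0,0,-0.003],"claw": 0},
  {"offset": [0.003,-0.01,0.26],"rotation": [0,0,-0.003],"claw": 0},
  {"offset": [0.003,-0.01,0.26],"rotation": [0,0,-0.003],"claw": 0},
  {"offset": [0.003,-0.01,0.26],"rotation": [0,0,-0.003],"claw": 0},
  {"offset": [0.003,-0.01,0.26],"rotation": [0,0,-0.003],"claw": 0},
])

```text
clock: 15.38
tcp_pos: [0.5291, 0.1059, 0.0347]
orientation: [-3.131, 0.251, -0.001]
contact_force: [-0.4, -0.4, -3.0]
grip_width: 0.0336
gripper_force: 80.8
```

```bash
python3 plan.py 528 104.5 26 -99.4;  python3 -c "
from h import *
f=grab('scene')
a=cv2.resize(f['frame'][80:280,200:420],(660,600),interpolation=cv2.INTER_CUBIC)
cv2.imwrite('pics/p6.png',a[...,::-1])"
```

```text
at [529.1 105.9  34.7] head -99.2 grip 0.0336 80.8 F [-0.4 -0.4 -3. ] t 15.4
offset [-0.006  0.01   0.058] mm [-0.8  1.6  8.7] rot [-0.0001 -0.0005  0.002 ] deg [-0.  -0.1  0.2] rows>= 0.2
```

View pics/p6.png

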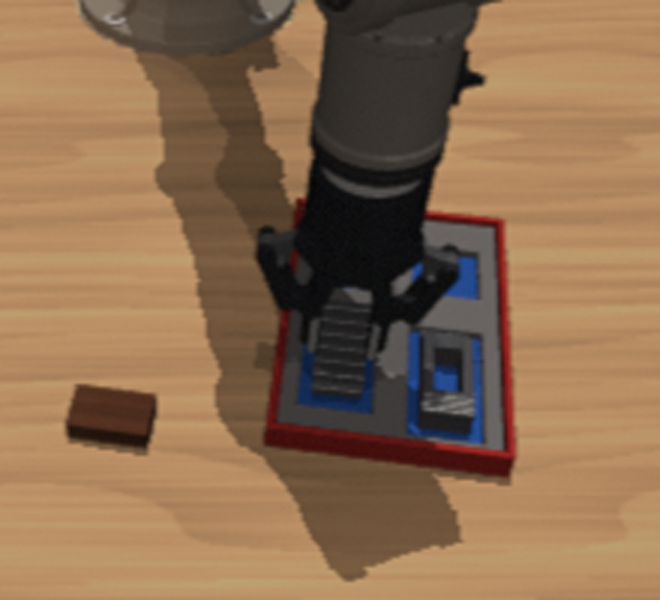

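The step block (crop ~(342,345)) is aligned over the short nest. I'll lower it, release and retreat towards the T-nut.

>>> drive_tool([
  {"offset": [-0.005,0.01,0.02],"rotation": [0,0,0],"claw": 0},
  {"offset": [-0.005,0.01,0.04],"rotation": [0,0,0],"claw": 0},
  {"offset": [-0.005,0.01,0.055],"rotation": [0,0,0],"claw": 0},
  {"offset": [-0.005,0.01,0.06],"rotation": [0,0,0],"claw": 0},
  {"offset": [-0.005,0.01,0.06],"rotation": [0,0,0],"claw": 0},
])

```text
clock: 15.85
tcp_pos: [0.5274, 0.1045, 0.0255]
orientation: [3.131, -0.25, -0.0]
contact_force: [-1.5, -0.5, 3.0]
grip_width: 0.0342
gripper_force: 81.5
```

```bash
python3 plan.py 528 104.5 25.5 -99.4
```

```text
at [527.4 104.5  25.5] head -99.1 grip 0.0342 81.5 F [-1.5 -0.5  3. ] t 15.8
offset [ 0.004 -0.    -0.   ] mm [ 0.6 -0.1 -0. ] rot [0.0001 0.0001 0.0023] deg [0.  0.  0.3] rows>= 0.0
```

Contact with the floor is felt (force shifted from -3 to +3 N). I'll release.

>>> drive_tool([
  {"offset": [0,0,0],"rotation": [0,0,0],"claw": 0.52},
  {"offset": [0,0,0],"rotation": [0,0,0],"claw": 0.52},
  {"offset": [0,0,0],"rotation": [0,0,0],"claw": 0.52},
  {"offset": [0,0,0],"rotation": [0,0,0],"claw": 0.52},
  {"offset": [0,0,-0.08],"rotation": [0,0,0],"claw": 0.52},
  {"offset": [0,0,-0.25],"rotation": [0,0,0],"claw": 0.55},
  {"offset": [0,0,-0.5],"rotation": [0,0,0],"claw": 1},
  {"offset": [0,0.2,-0.7],"rotation": [0,0,0],"claw": 1},
  {"offset": [0,0.4,-0.7],"rotation": [0,0,-0.06],"claw": 1},
  {"offset": [0,0.7,-0.7],"rotation": [0,0,-0.12],"claw": 1},
  {"offset": [0,1,-0.7],"rotation": [0,0,-0.18],"claw": 1},
  {"offset": [0,1,-0.7],"rotation": [0,0,-0.24],"claw": 1},
  {"offset": [0,1,-0.7],"rotation": [0,0,-0.3],"claw": 1},
  {"offset": [0,1,-0.7],"rotation": [0,0,-0.36],"claw": 1},
  {"offset": [0,1,-0.7],"rotation": [0,0,-0.36],"claw": 1},
])

```text
clock: 17.1
tcp_pos: [0.5037, -0.0441, 0.1309]
orientation: [3.017, 0.874, 0.001]
contact_force: [-0.4, -0.4, -0.5]
grip_width: 0.0857
gripper_force: 0.0
```

```bash
python3 plan.py 570 -344.4 110 5.7; python3 - <<'E'
from h import *
f=grab('scene'); P=cloud(f)
near=(np.hypot(P[...,0]-.534,P[...,1]-.1035)<.04)&(P[...,2]>.0155)
q=P[near]; print(len(q),np.percentile(q[:,2],[5,95]))
print(cv2.minAreaRect((q[:,:2]*1000).astype(np.float32)))
t=q[q[:,2]>.046]; print(len(t),cv2.minAreaRect((t[:,:2]*1000).astype(np.float32)))
near=(np.hypot(P[...,0]-.57,P[...,1]+.3445)<.03)&(P[...,2]>.025); t=P[near]; print('tnut',len(t),cv2.minAreaRect((t[:,:2]*1000).astype(np.float32)))
E
```

```text
at [503.7 -44.1 130.9] head -57.7 grip 0.0857 0.0 F [-0.4 -0.4 -0.5] t 17.1
offset [-0.696  1.928  0.14 ] mm [-104.4  289.2   21. ] rot [ 4.000e-04 -2.000e-04 -5.533e-01] deg [  0.   -0.  -63.4] rows>= 8.9
659 [0.01632172 0.0494639 ]
((538.4638671875, 102.49423217773438), (77.23616027832031, 68.64957427978516), 79.79141235351562)
65 ((509.16748046875, 105.71318054199219), (35.43003845214844, 10.339436531066895), 81.35865783691406)
tnut 146 ((569.6058959960938, -344.58123779296875), (35.708194732666016, 22.252731323242188), 3.343626022338867)
```

The step block is seated: its top is at 49.5 mm and its centre within 2 mm. Next is the T-nut.

>>> drive_tool([
  {"offset": [-0.08,0.22,0],"rotation": [0,0,-0.05],"claw": 1},
  {"offset": [-0.16,0.45,0],"rotation": [0,0,-0.1],"claw": 1},
  {"offset": [-0.25,0.7,0],"rotation": [0,0,-0.15],"claw": 1},
  {"offset": [-0.35,0.96,0],"rotation": [0,0,-0.2],"claw": 1},
  {"offset": [-0.35,0.96,0],"rotation": [0,0,-0.25],"claw": 1},
  {"offset": [-0.35,0.96,0],"rotation": [0,0,-0.3],"claw": 1},
  {"offset": [-0.35,0.96,0],"rotation": [0,0,-0.36],"claw": 1},
  {"offset": [-0.35,0.96,0],"rotation": [0,0,-0.42],"claw": 1},
  {"offset": [-0.35,0.96,0],"rotation": [0,0,-0.48],"claw": 1},
  {"offset": [-0.35,0.96,0],"rotation": [0,0,-0.547],"claw": 1},
  {"offset": [-0.35,0.96,0],"rotation": [0,0,-0.547],"claw": 1},
  {"offset": [-0.35,0.96,0],"rotation": [0,0,-0.547],"claw": 1},
])

```text
clock: 18.15
tcp_pos: [0.5358, -0.1931, 0.1303]
orientation: [-2.132, -2.307, -0.0]
contact_force: [-0.0, 0.4, -0.4]
grip_width: 0.0852
gripper_force: 0.0
```

```bash
python3 plan.py 569.8 -344.5 60 5
```

```text
at [ 535.8 -193.1  130.3] head 4.5 grip 0.0852 0.0 F [-0.   0.4 -0.4] t 18.1
offset [-1.024  0.146  0.468] mm [-153.6   21.9   70.3] rot [ 0.     -0.     -0.0042] deg [ 0.  -0.  -0.5] rows>= 4.1
```

>>> drive_tool([
  {"offset": [-0.25,0.04,0],"rotation": [0,0,-0.004],"claw": 1},
  {"offset": [-0.5,0.07,0],"rotation": [0,0,-0.004],"claw": 1},
  {"offset": [-0.75,0.11,0],"rotation": [0,0,-0.004],"claw": 1},
  {"offset": [-1,0.146,0.1],"rotation": [0,0,-0.004],"claw": 1},
  {"offset": [-1,0.146,0.3],"rotation": [0,0,-0.004],"claw": 1},
  {"offset": [-1,0.146,0.46],"rotation": [0,0,-0.004],"claw": 1},
  {"offset": [-1,0.146,0.46],"rotation": [0,0,-0.004],"claw": 1},
  {"offset": [-1,0.146,0.46],"rotation": [0,0,-0.004],"claw": 1},
  {"offset": [-1,0.146,0.46],"rotation": [0,0,-0.004],"claw": 1},
])

```text
clock: 18.9
tcp_pos: [0.5713, -0.3405, 0.0625]
orientation: [2.117, 2.319, 0.001]
contact_force: [0.3, -0.5, 0.7]
grip_width: 0.0853
gripper_force: 0.0
```

```bash
python3 plan.py 569.8 -344.5 9 5
```

```text
at [ 571.3 -340.5   62.5] head 5.2 grip 0.0853 0.0 F [ 0.3 -0.5  0.7] t 18.9
offset [-0.025 -0.013  0.357] mm [-3.8 -1.9 53.5] rot [0.0007 0.0004 0.0018] deg [0.1 0.  0.2] rows>= 1.3
```

>>> drive_tool([
  {"offset": [-0.025,-0.01,0.15],"rotation": [0,0,0],"claw": 1},
  {"offset": [-0.025,-0.01,0.28],"rotation": [0,0,0],"claw": 1},
  {"offset": [-0.025,-0.01,0.35],"rotation": [0,0,0],"claw": 1},
  {"offset": [-0.025,-0.01,0.35],"rotation": [0,0,0],"claw": 1},
  {"offset": [-0.025,-0.01,0.35],"rotation": [0,0,0],"claw": 1},
  {"offset": [-0.025,-0.01,0.35],"rotation": [0,0,0],"claw": 0},
  {"offset": [-0.025,-0.01,0.35],"rotation": [0,0,0],"claw": 0},
  {"offset": [-0.025,-0.01,0.35],"rotation": [0,0,0],"claw": 0},
  {"offset": [-0.025,-0.01,0.35],"rotation": [0,0,0],"claw": 0},
  {"offset": [-0.025,-0.01,0.35],"rotation": [0,0,0],"claw": 0},
  {"offset": [-0.025,-0.01,0.35],"rotation": [0,0,0],"claw": 0},
  {"offset": [-0.025,-0.01,0.35],"rotation": [0,0,0],"claw": 0},
  {"offset": [-0.025,-0.01,0.35],"rotation": [0,0,0],"claw": 0},
], force=60)

```text
clock: 19.98
tcp_pos: [0.5697, -0.3452, 0.0097]
orientation: [2.116, 2.32, 0.0]
contact_force: [-0.4, 0.8, 5.7]
grip_width: 0.0338
gripper_force: 60.6
```

```bash
python3 plan.py 436.3 199 110 -9.4
```

```text
at [ 569.7 -345.2    9.7] head 5.3 grip 0.0338 60.6 F [-0.4  0.8  5.7] t 20.0
offset [ 3.693 -0.552 -0.673] mm [ 554.   -82.8 -100.9] rot [0.0007 0.0004 0.128 ] deg [ 0.1  0.  14.7] rows>= 13.6
```

>>> drive_tool([
  {"offset": [0,0,-0.2],"rotation": [0,0,0],"claw": 0},
  {"offset": [0,0,-0.45],"rotation": [0,0,0],"claw": 0},
  {"offset": [0.1,0,-0.67],"rotation": [0,0,0],"claw": 0},
  {"offset": [0.35,-0.05,-0.67],"rotation": [0,0,0],"claw": 0},
  {"offset": [0.6,-0.1,-0.67],"rotation": [0,0,0],"claw": 0},
  {"offset": [0.85,-0.14,-0.67],"rotation": [0,0,0],"claw": 0},
  {"offset": [1,-0.15,-0.67],"rotation": [0,0,0],"claw": 0},
  {"offset": [1,-0.15,-0.67],"rotation": [0,0,0],"claw": 0},
])

```text
clock: 20.65
tcp_pos: [0.5319, -0.1906, 0.1091]
orientation: [-2.106, -2.327, -0.002]
contact_force: [0.3, 0.6, -1.2]
grip_width: 0.0334
gripper_force: 60.2
```

>>> drive_tool([
  {"offset": [0.25,-0.04,0],"rotation": [0,0,0],"claw": 0},
  {"offset": [0.5,-0.07,0],"rotation": [0,0,0],"claw": 0},
  {"offset": [0.75,-0.11,0],"rotation": [0,0,0],"claw": 0},
  {"offset": [1,-0.15,0],"rotation": [0,0,0],"claw": 0},
  {"offset": [1,-0.15,0],"rotation": [0,0,0],"claw": 0},
])

```text
clock: 21.07
tcp_pos: [0.4949, -0.0423, 0.1092]
orientation: [-2.104, -2.329, -0.003]
contact_force: [0.5, 0.0, -1.6]
grip_width: 0.0343
gripper_force: 60.1
```

>>> drive_tool([
  {"offset": [0.25,-0.04,0],"rotation": [0,0,0.04],"claw": 0},
  {"offset": [0.5,-0.07,0],"rotation": [0,0,0.08],"claw": 0},
  {"offset": [0.75,-0.11,0],"rotation": [0,0,0.128],"claw": 0},
  {"offset": [1,-0.15,0],"rotation": [0,0,0.128],"claw": 0},
  {"offset": [1,-0.15,0],"rotation": [0,0,0.128],"claw": 0},
  {"offset": [1,-0.15,0],"rotation": [0,0,0.128],"claw": 0},
])

```text
clock: 21.57
tcp_pos: [0.4602, 0.0992, 0.1092]
orientation: [-2.39, -2.038, -0.001]
contact_force: [0.7, -1.4, -1.6]
grip_width: 0.0337
gripper_force: 60.1
```

```bash
python3 plan.py 436.3 199 60 -9.4
```

```text
at [460.2  99.2 109.2] head -9.1 grip 0.0337 60.1 F [ 0.7 -1.4 -1.6] t 21.6
offset [ 0.632 -0.263  0.329] mm [ 94.7 -39.4  49.3] rot [ 0.0001 -0.0003  0.0028] deg [ 0.  -0.   0.3] rows>= 2.7
```

>>> drive_tool([
  {"offset": [0.2,-0.08,0],"rotation": [0,0,0],"claw": 0},
  {"offset": [0.4,-0.16,0],"rotation": [0,0,0],"claw": 0},
  {"offset": [0.62,-0.26,0],"rotation": [0,0,0.003],"claw": 0},
  {"offset": [0.62,-0.26,0.15],"rotation": [0,0,0.003],"claw": 0},
  {"offset": [0.62,-0.26,0.33],"rotation": [0,0,0.003],"claw": 0},
  {"offset": [0.62,-0.26,0.33],"rotation": [0,0,0.003],"claw": 0},
  {"offset": [0.62,-0.26,0.33],"rotation": [0,0,0.003],"claw": 0},
  {"offset": [0.62,-0.26,0.33],"rotation": [0,0,0.003],"claw": 0},
])

```text
clock: 22.23
tcp_pos: [0.4381, 0.1941, 0.0602]
orientation: [2.404, 2.022, 0.0]
contact_force: [0.5, 0.1, -1.0]
grip_width: 0.0335
gripper_force: 60.1
```

```bash
python3 plan.py 436.3 199 27 -9.4
```

```text
at [438.1 194.1  60.2] head -9.9 grip 0.0335 60.1 F [ 0.5  0.1 -1. ] t 22.2
offset [ 0.03  -0.018  0.221] mm [ 4.5 -2.6 33.2] rot [ 0.0002  0.0001 -0.004 ] deg [ 0.   0.  -0.5] rows>= 0.8
```

>>> drive_tool([
  {"offset": [0.025,-0.015,0.05],"rotation": [0,0,-0.003],"claw": 0},
  {"offset": [0.025,-0.015,0.12],"rotation": [0,0,-0.003],"claw": 0},
  {"offset": [0.025,-0.015,0.19],"rotation": [0,0,-0.003],"claw": 0},
  {"offset": [0.025,-0.015,0.22],"rotation": [0,0,-0.003],"claw": 0},
  {"offset": [0.025,-0.015,0.22],"rotation": [0,0,-0.003],"claw": 0},
  {"offset": [0.025,-0.015,0.22],"rotation": [0,0,-0.003],"claw": 0},
])

```text
clock: 22.73
tcp_pos: [0.4352, 0.1991, 0.0261]
orientation: [-2.396, -2.032, 0.002]
contact_force: [0.2, -0.2, -1.4]
grip_width: 0.0339
gripper_force: 60.2
```

```bash
python3 plan.py 436.3 199 21 -9.4;  python3 -c "
from h import *
f=grab('scene')
a=cv2.resize(f['frame'][80:280,200:420],(660,600),interpolation=cv2.INTER_CUBIC)
cv2.imwrite('pics/p7.png',a[...,::-1])"
```

```text
at [435.2 199.1  26.1] head -9.4 grip 0.0339 60.2 F [ 0.2 -0.2 -1.4] t 22.7
offset [0.    0.007 0.034] mm [0.1 1.1 5.1] rot [-0.0005  0.0004  0.0001] deg [-0.1  0.   0. ] rows>= 0.1
```

View pics/p7.png

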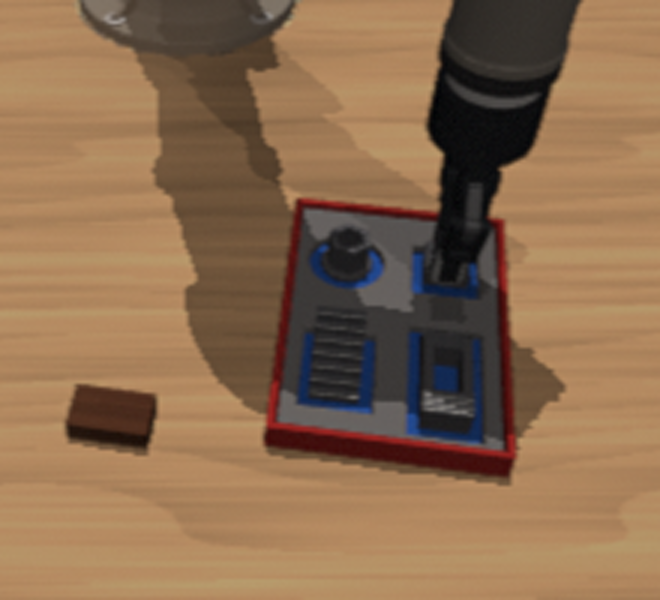

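The T-nut (crop ~(448,260)) is centred over the square nest, and the other three parts are seated. I'll lower and release it.

>>> drive_tool([
  {"offset": [0,0.005,0.015],"rotation": [0,0,0],"claw": 0},
  {"offset": [0,0.005,0.03],"rotation": [0,0,0],"claw": 0},
  {"offset": [0,0.005,0.032],"rotation": [0,0,0],"claw": 0},
  {"offset": [0,0.005,0.032],"rotation": [0,0,0],"claw": 0},
  {"offset": [0,0.005,0.032],"rotation": [0,0,0],"claw": 0.52},
  {"offset": [0,0.005,0.032],"rotation": [0,0,0],"claw": 0.52},
  {"offset": [0,0.005,0.032],"rotation": [0,0,0],"claw": 0.52},
  {"offset": [0,0.005,0.032],"rotation": [0,0,0],"claw": 0.52},
  {"offset": [0,0.005,-0.06],"rotation": [0,0,0],"claw": 0.52},
  {"offset": [0,0.005,-0.25],"rotation": [0,0,0],"claw": 0.55},
  {"offset": [0,0.005,-0.5],"rotation": [0,0,0],"claw": 0.7},
  {"offset": [0,0,-0.8],"rotation": [0,0,0],"claw": 1},
  {"offset": [-0.2,0.05,-1],"rotation": [0,0,0],"claw": 1},
  {"offset": [-0.5,0.1,-1],"rotation": [0,0,0],"claw": 1},
  {"offset": [-0.8,0.2,-1],"rotation": [0,0,0],"claw": 1},
  {"offset": [-1,0.3,-1],"rotation": [0,0,0],"claw": 1},
  {"offset": [-1,0.3,-1],"rotation": [0,0,0],"claw": 1},
  {"offset": [-1,0.3,-1],"rotation": [0,0,0],"claw": 1},
])

```text
clock: 24.28
tcp_pos: [0.4559, 0.0408, 0.1767]
orientation: [2.402, 2.024, -0.0]
contact_force: [-0.3, -0.3, -0.0]
grip_width: 0.0853
gripper_force: 0.0
```

>>> drive_tool([
  {"offset": [-0.3,0,0],"rotation": [0,0,0],"claw": 1},
  {"offset": [-0.6,0,0],"rotation": [0,0,0],"claw": 1},
  {"offset": [-0.9,0,0],"rotation": [0,0,0],"claw": 1},
  {"offset": [-1,0,0],"rotation": [0,0,0],"claw": 1},
  {"offset": [-1,0,0],"rotation": [0,0,0],"claw": 1},
  {"offset": [-1,0,0],"rotation": [0,0,0],"claw": 1},
])

```text
clock: 24.78
tcp_pos: [0.431, -0.1039, 0.1765]
orientation: [-2.397, -2.03, -0.0]
contact_force: [0.1, 1.5, 0.6]
grip_width: 0.0853
gripper_force: 0.0
```

```bash
python3 - <<'E'
from h import *
f=grab('scene'); P=cloud(f)
def r(n,c,rad,z):
    q=P[(np.hypot(P[...,0]-c[0],P[...,1]-c[1])<rad)&(P[...,2]>z)]
    print(n,len(q),np.percentile(q[:,2],95).round(4),np.array(cv2.minAreaRect((q[:,:2]*1000).astype(np.float32))[0]).round(1))
r('tnut',(.4363,.199),.028,.035); r('flange',(.4235,.122),.026,.034); r('strap',(.547,.181),.055,.0285); r('steptop',(.51,.106),.03,.046)
r('plain',(.439,-.1945),.045,.016); r('plate',(.564,-.1918),.06,.003)
a=cv2.resize(f['frame'][130:260,100:400],(800,347),interpolation=cv2.INTER_CUBIC)
cv2.imwrite('pics/p8.png',a[...,::-1])
E
```

```text
tnut 105 0.0394 [437.2 197.5]
flange 93 0.041 [423.1 120.9]
strap 342 0.0333 [552.5 178.9]
steptop 66 0.051 [511.4 105.1]
plain 99 0.0211 [ 439.2 -195.6]
plate 490 0.0069 [ 564.2 -191.8]
```

View pics/p8.png

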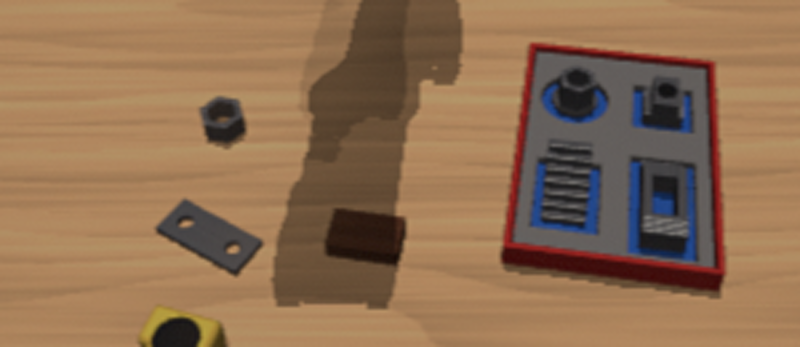

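All four parts sit flat and centred in their nests, with tops at the expected heights. The plain nut (crop ~(222,120)) and the plate (~(210,235)) have not moved, and the arm is clear.

```bash
python3 -c "
from h import *
print(hand_in())"
```

```text
the job is handed in; nothing more can be done
None
```

I put all four kit parts flat in their own nests, left the plain nut and drilled plate where they lay, and handed the job in at about 25 s of robot time; the hand-in gave no verdict, but the last camera check showed each part centred within a few millimetres.

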